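Bolt down the bench drip stand, then set and lock its sliding leg

TASK

On the dispensing table, push the barrel bolt of the bench drip stand fully home into its keeper, so that the foot is pinned. Then take the black grip post on top of the sliding leg, lift the leg, with its cam lever still open, until its round index flange is level with the pointer on the upright rule, pause there for a moment, and, holding the leg on that mark with the post in the fingers, sweep the cam lever round fully closed by turning the hand. Finish while still holding the post with the leg on its mark and the lever closed; do not let go, do not move the pointer, and leave the bottles, tub and carton where they are.

Things in the scene. Friction and masses are not known exactly. Their poses are not given: they have to be found in the camera images.
- stand: The fixed bench stand: grey plate 180 x 390 x 8 mm, square foot, vertical mast. Origin on the table in the mast's axis, z up. In its frame the bolt's line is x = 0 on the -y side, parallel to y; the upright rule (5 x 18 mm, top 205 mm above the table) stands 80 mm from the axis at bearing 2.3 rad. Bearings: from +x, counterclockwise from above. Placed and turned anew each time.
- bolt (a joint): Travel of the barrel bolt in m: it slides along the stand's +y towards the mast, into the bridge-shaped keeper at the foot's edge. 0 to 0.012 at the start, 0.045 is fully home (a stop). About 2 N of friction.
- bolt_knob (a point): On the axis of the upright round steel knob of the bolt, 16 mm in diameter, its top 75 mm above the table; this point is 15 mm below the top (60 mm above the table). The bolt's two guides and the keeper (32 mm wide, in line with it) are no higher than 38 mm above the table.
- leg (a joint): Height of the sliding leg in m above its lower stop: 0 to 0.10, straight up the mast; it rests at 0 at the start. The flange's middle is 100 mm above the table at 0. The leg does not turn. With lever and grip it weighs 0.4 to 0.6 kg and slides down by itself when let go.
- grip: The black rubber grip post on top of the leg: upright cylinder 24 mm in diameter, 52 mm tall, in the mast's axis. Origin at its centre, 56 mm above the middle of the index flange; it rises with the leg. Nothing stands above it. A grip of about 20 to 30 N carries the leg; its sleeve spins freely about the axis, with the fingers that grip it.
- index (a point): Centre of the round index flange of the sliding leg, a steel disc 52 mm in diameter and 4 mm thick, at half its thickness, in the mast's axis.
- pointer_tip (a point): Inner tip of the pointer, a thin dark level finger (3 mm thick, this point at half its thickness) on a clip on the upright rule; it points at the mast and ends 33 mm from its axis. Its height is the length mark and differs each time, 145 to 185 mm above the table. Friction alone holds the clip.
- lever (a joint): Angle of the cam lever in rad about the leg's vertical axis: 0 to 0.12 at the start (open), 0.95 fully closed (a stop); it grows counterclockwise seen from above. At 0 its bearing in the stand's frame is -0.7 rad, closed +0.25. It takes about 0.05 N m and stays where it is left. It does not by itself hold the leg up.
- lever_paddle (a point): Centre of the lever's upright paddle, 6 mm thick, 20 to 56 mm from the axis, 48 mm tall, 3 mm below the grip's centre; its hub's top is 26 mm below that centre. A finger on the post, set 0.9 to 1 rad clockwise of the paddle (clear of it), pushes it when the hand turns counterclockwise about the post; a 16 mm wide finger then trails it by about 0.5 rad.
- amber: Amber bottle with white cap, 60 mm in diameter, 160 mm tall; origin at the centre of its underside. Leave it.
- jar: White jar, 70 mm in diameter, 100 mm tall; origin at the centre of its underside. Leave it.
- tub: Small white tub with green lid, 60 mm in diameter, 65 mm tall; origin at the centre of its underside. Leave it.
- carton: Cardboard carton 60 x 100 x 40 mm; origin at the centre of its underside. Leave it.

How it is judged:
By the outcome, as a careful person would: the job done as asked, in the order asked, and still so for the second after the job is handed in, while the arm keeps its last pose, push and grip.
It also fails if it takes over 56 s, if anything falls off the work surface, if the arm or the gripper's body presses on something with over 40 N, if the wrist force passes 120 N, or if a joint passes its speed limit or range.

ROBOT

A 6-joint arm with a two-finger parallel gripper is mounted at the origin on the work surface. World frame = base frame: x ahead of the robot, y to its left, z up, the work surface at z = 0. Lengths are in m, angles in rad, forces in N, time in s.
With the tool pointing down it reaches from about 0.275 to 0.85 m from the base axis. Payload 19 kg.
Tool frame: the origin (TCP) lies midway between the tips of the shut fingers; the grasp point (between the pads) lies 19 mm behind it; z points along the fingers, y is the line along which they close (so a half turn about z gives the same grasp; the last joint's range is limited). The gripper opens to 85 mm and grips with 20 to 120 N. Pads are 22 mm wide; open, the fingers measure 114 mm over their backs; the gripper's body (76 mm by 85 mm) begins 54 mm behind the grasp point. The pads swing forward as they close: fully open they stand 13 mm farther back than shut.
Start: joints at [1.088, 0.15, 1.437, -0, 1.554, -0.134], TCP at [0.197, 0.54, 0.231] pointing down, gripper open.
Joint ranges: [-2.8, 2.8], [-0.68, 2.1], [0.12, 2.68], [-1.39, 4.53], [0.16, 2.79], [-2.81, 2.81]. Speed limits (rad/s): [1.89, 1.89, 2.22, 3.01, 3.01, 3.01].

INTERFACE

Orientations are given as a rotation vector (axis times angle).
In Python, from rig import ctrl, eyes, hand_in gives the robot as it stands.
- The arm moves only by the tool move_arm, never from a script. Its argument "motion" is one flat list of numbers, 7 for each row, row after row: the finger opening in m, from 0 to 0.0854, then the shift along the tool's x, y, z in m, then the turn, a rotation vector about the tool's x, y, z in degrees. A call has 1 to 5 rows; each row is the pose to reach, as a shift and turn from the pose commanded when the call began, along the tool's axes at that moment; what a row does not reach only later rows make up. A row lasts 1/10 s, in which the tool goes at most 50 mm and 8.59 degrees, less where a joint would pass 70% of its speed; a pose out of reach is approached as far as the arm can. A call with a gripper value outside its range is refused whole. The fingers move at their own pace and stop on an object; the grip force is fixed at half the most. Time passes only in rows, so rows that repeat a pose let the fingers close. It gives the time, the measured TCP pose, the force, the opening and the grip force at its end, in the units of the state.
- ctrl.read_state(): the state, without advancing time (a new reading comes with each control period).
- eyes.snapshot(name): name is "scene" or "top"; returns (picture, depth): 384x512x3 uint8, blue, green, red; 384x512 float32, m along the optical axis (not along the pixel's ray), 0 where there is no reading.
- eyes.camera_info(name): a dict with "vfov" (degrees; the focal length in pixels is half the picture's height over the tangent of half this angle, whatever the lens; pixels are square), "cx", "cy" (the principal point, pixels), "world_to_cam" (4x4, takes a point from world to camera coordinates). Camera axes: x right, y up, looking along -z (the intrinsics and any distortion apply to the point x, -y, -z); pixel columns grow to the right and rows downward; lengths in m; the calibration is good to about 2 mm. A picture is of the moment at which its call begins. camera_info takes no time and is no camera call.
- hand_in(): hands the job in; it is judged then, once.
The state is a dict: "t": time; "joint_pos": joint angles; "joint_velocities": joint speeds; "joint_torque": joint torques, N m; "ee_pos": TCP position; "tcp_rot": TCP orientation; "force": force on the tool from outside, world axes, zero at the start; "ft_torque": the same for the moment, N m; "finger_gap": finger opening in m; "grasp_force": force on a finger pad.
Only numpy, scipy, OpenCV 4.12 (cv2) and the standard library are available. Lean on these libraries where they do the work, as an engineer would, in place of code of your own. Each camera call takes 0.05 s, during which the arm holds its last target. There are 200 camera calls.

## Working session

There is one attempt and no reset: what is moved stays moved. The work goes in short steps, Python scripts to look and compute and a tool call to move; the robot and the scene stay as the last step left them, time stands still between calls to the robot, and variables do not carry over. Pictures are saved under pics/ and viewed, at most 10 in all, crops included, and the job is handed in when it is done.

Besides the shell and the picture viewer there is one more tool, called after "Call:" by a JSON object that holds its "method" and its "body", one argument or row to a line. move_arm: Moves the arm, as the interface text tells. Its arguments: {"type":"object","properties":{"motion":{"type":"array"}},"required":["motion"]}

```bash
ls; mkdir -p pics; cat > h.py <<'E'
import numpy as np, cv2
from rig import ctrl, eyes, hand_in
def K(n):
    c=eyes.camera_info(n); f=192/np.tan(np.radians(c["vfov"])/2); return f,c["cx"],c["cy"],np.array(c["world_to_cam"])
def cloud(n,depth):
    f,cx,cy,W=K(n); v,u=np.mgrid[:384,:512]
    P=np.stack([(u-cx)/f*depth,-(v-cy)/f*depth,-depth,np.ones_like(depth)],-1)
    return (P@np.linalg.inv(W).T)[...,:3]
def ray(n,u,v):
    f,cx,cy,W=K(n); M=np.linalg.inv(W); d=M[:3,:3]@np.array([(u-cx)/f,-(v-cy)/f,-1]); return M[:3,3],d
def onz(n,u,v,z):
    o,d=ray(n,u,v); return o+d*(z-o[2])/d[2]
def proj(n,p):
    f,cx,cy,W=K(n); q=W@np.append(p,1); return cx+f*q[0]/-q[2], cy-f*q[1]/-q[2]
E
python3 - <<'E'
from h import *
s=ctrl.read_state(); print(s)
for n in("scene","top"):
    print({k:(np.round(v,4).tolist() if k!='x' else 0) for k,v in eyes.camera_info(n).items() if not isinstance(v,str)})
    p,d=eyes.snapshot(n); np.savez(n,p=p,d=d); cv2.imwrite(f"pics/{n}0.png",cv2.resize(p,(768,576)))
E
```

```text
pics
{'t': 0.0, 'joint_pos': array([ 1.08801187e+00,  1.50948063e-01,  1.43798977e+00, -4.57578403e-05,
        1.55377372e+00, -1.33987172e-01]), 'joint_velocities': array([-8.01448892e-04,  5.14777456e-04,  3.05911228e-06, -1.93841718e-03,
       -2.59228724e-04, -6.72378000e-04]), 'joint_torque': array([ 1.08067507e-03, -7.13052034e+01, -5.70857835e+01, -2.03631230e-04,
        9.13049880e-03, -8.34741923e-05]), 'ee_pos': array([0.19643544, 0.54016318, 0.2307176 ]), 'tcp_rot': array([-5.45063688e-01, -3.09364627e+00,  1.69631243e-03]), 'force': array([ 0.23483587,  0.2325821 , -0.57834263]), 'ft_torque': array([ 0.00341185,  0.00196375, -0.06166955]), 'grasp_force': 0.0, 'finger_gap': 0.0855110596137839}
{'vfov': 50.9591, 'cx': 254.4534, 'cy': 199.4865, 'world_to_cam': [[0.8206, 0.5713, -0.0158, -0.5396], [-0.3621, 0.541, 0.7591, 0.0477], [0.4423, -0.6171, 0.6508, -1.1405], [0.0, 0.0, 0.0, 1.0]]}
{'vfov': 50.4096, 'cx': 254.0168, 'cy': 189.534, 'world_to_cam': [[0.0037, -0.9996, -0.0283, 0.1382], [0.9846, -0.0013, 0.1746, -0.5925], [-0.1746, -0.0285, 0.9842, -0.9652], [0.0, 0.0, 0.0, 1.0]]}
```

View pics/scene0.png

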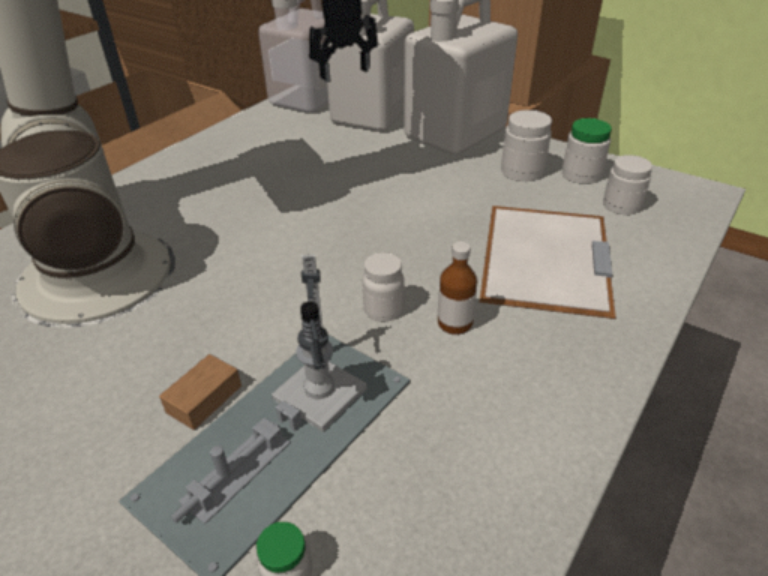

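View pics/top0.png

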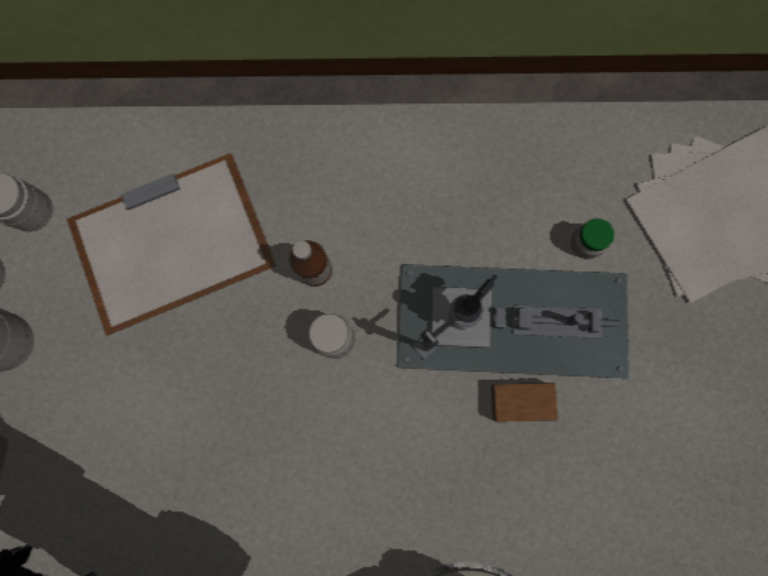

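The scene view (768 px wide) shows the stand with its grip post at (310,312), the rule behind it at (312,265) and the bolt knob at (220,460). In the top view the post is at (467,308), the lever at (487,288), the rule at (427,342) and the knob at (582,318). The stand's +y points roughly along world +y.

```bash
python3 - <<'E'
from h import *
D={}
for n in("scene","top"):
    a=np.load(n+".npz"); D[n]=(a["p"],a["d"],cloud(n,a["d"]))
p,d,C=D["top"]
hsv=cv2.cvtColor(p,cv2.COLOR_BGR2HSV)
v,u=np.mgrid[:384,:512]
# plate
win=(u>255)&(u<430)&(v>165)&(v<260)
plate=win&(C[...,2]>0.003)&(C[...,2]<0.014)
q=C[plate]; r=cv2.minAreaRect((q[:,:2]*1000).astype(np.float32)); print("plate rect",r,np.median(q[:,2]), np.median(C[(u>280)&(u<400)&(v>270)&(v<290)&(d>0),2]))
for n in D:
    p,d,C=D[n]; z=C[...,2]
    near=(d>0)&(C[...,0]>0.35)&(C[...,0]<0.75)&(C[...,1]>-0.35)&(C[...,1]<0.12)
    for lo,hi in((0.045,0.09),(0.09,0.125),(0.125,0.17),(0.17,0.25)):
        m=(near&(z>lo)&(z<hi)).astype(np.uint8)
        k,L,S,c=cv2.connectedComponentsWithStats(m)
        for i in range(1,k):
            if S[i,4]>5:
                q=C[L==i]; print(n,(lo,hi),S[i].tolist(),"mean",q.mean(0).round(4),"lo",q.min(0).round(3),"hi",q.max(0).round(3))
for n in D:
    p,d,C=D[n]
    if n=="top": im=p[160:260,255:430]
    else: im=p[150:370,70:290]
    cv2.imwrite(f"pics/{n}_crop.png",cv2.convertScaleAbs(cv2.resize(im,None,fx=4 if n=="top" else 2.7,fy=4 if n=="top" else 2.7,interpolation=cv2.INTER_CUBIC),alpha=1.6))
E
```

```text
plate rect ((542.6893310546875, -88.90280151367188), (448.103515625, 242.72784423828125), 89.83735656738281) 0.007475178669381188 -0.00013861487580646425
scene (0.045, 0.09) [213, 212, 2, 5, 6] mean [0.4999 0.0689 0.0844] lo [0.498 0.068 0.079] hi [0.501 0.07  0.088]
scene (0.045, 0.09) [203, 240, 17, 18, 182] mean [ 0.5516 -0.0057  0.0654] lo [ 0.533 -0.014  0.045] hi [0.561 0.014 0.089]
scene (0.045, 0.09) [140, 297, 12, 17, 131] mean [ 0.5383 -0.1808  0.0652] lo [ 0.528 -0.187  0.045] hi [ 0.545 -0.172  0.078]
scene (0.045, 0.09) [171, 348, 33, 35, 901] mean [ 0.6792 -0.2232  0.0637] lo [ 0.65  -0.248  0.045] hi [ 0.703 -0.195  0.068]
scene (0.09, 0.125) [210, 200, 5, 12, 23] mean [0.4988 0.0688 0.111 ] lo [0.495 0.066 0.092] hi [0.5   0.072 0.124]
scene (0.09, 0.125) [214, 227, 8, 15, 80] mean [0.561  0.0095 0.1059] lo [ 0.548 -0.004  0.098] hi [0.569 0.029 0.125]
scene (0.09, 0.125) [197, 229, 12, 14, 108] mean [ 0.5404 -0.0143  0.106 ] lo [ 0.52  -0.022  0.098] hi [ 0.559 -0.003  0.125]
scene (0.09, 0.125) [209, 244, 8, 3, 9] mean [ 0.5832 -0.0332  0.1229] lo [ 0.577 -0.038  0.
[... 1679 characters left out ...]
0.059 0.17 ]
top (0.17, 0.25) [320, 183, 12, 14, 46] mean [ 0.571  -0.0211  0.1757] lo [ 0.557 -0.033  0.17 ] hi [ 0.585 -0.009  0.18 ]
top (0.17, 0.25) [309, 197, 12, 11, 103] mean [0.5424 0.0041 0.1803] lo [ 0.532 -0.008  0.171] hi [0.553 0.015 0.184]
top (0.17, 0.25) [299, 213, 3, 4, 6] mean [0.5159 0.0359 0.1705] lo [0.513 0.033 0.17 ] hi [0.52  0.037 0.171]
top (0.17, 0.25) [293, 217, 5, 3, 6] mean [0.5085 0.0466 0.1716] lo [0.506 0.042 0.17 ] hi [0.511 0.051 0.173]
top (0.17, 0.25) [281, 219, 12, 13, 83] mean [0.4915 0.0656 0.1839] lo [0.48  0.053 0.17 ] hi [0.506 0.077 0.208]
top (0.17, 0.25) [291, 220, 5, 3, 8] mean [0.5026 0.0509 0.1709] lo [0.5   0.046 0.17 ] hi [0.504 0.055 0.172]
```

```bash
python3 - <<'E'
from h import *
v,u=np.mgrid[:384,:512]
for n in("scene","top"):
    a=np.load(n+".npz"); p,d=a["p"],a["d"]; C=cloud(n,d); z=C[...,2]; x=C[...,0]; y=C[...,1]
    def rep(name,m):
        q=C[m&(d>0)]; c,_,_=cv2.minAreaRect((q[:,:2]*1000).astype(np.float32)),0,0
        (cc,r)=cv2.minEnclosingCircle((q[:,:2]*1000).astype(np.float32))
        print(n,name,len(q),"med",np.median(q,0).round(4),"circ",np.round(cc,1),round(r,1))
    post=(np.hypot(x-.543,y-.004)<.017)&(z>.1795); rep("post top",post)
    rep("knob top",(np.hypot(x-.535,y+.178)<.014)&(z>.073)&(z<.079))
    rep("paddle top",(np.hypot(x-.571,y+.02)<.03)&(z>.176)&~post&(np.hypot(x-.543,y-.004)>.018))
    ptr=(x>.49)&(x<.53)&(y>.025)&(y<.065)&(z>.163)&(z<.18)
    q=C[ptr]; dd=np.hypot(q[:,0]-.5424,q[:,1]-.0041)
    for lo in range(25,80,6):
        k=(dd*1000>=lo)&(dd*1000<lo+6)
        if k.any(): print("  ptr r",lo,k.sum(),"z max/med",q[k,2].max().round(4),np.median(q[k,2]).round(4), "brg",np.median(np.arctan2(q[k,1]-.0041,q[k,0]-.5424)).round(3))
a=np.load("top.npz"); p,d=a["p"],a["d"]; C=cloud("top",d)
m=((C[...,2]>.004)&(C[...,2]<.012)&(C[...,0]>.44)&(C[...,0]<.66)&(C[...,1]>-.3)&(C[...,1]<.13)).astype(np.uint8)
hs=cv2.cvtColor(p,cv2.COLOR_BGR2HSV); m&=(hs[...,1]>35).astype(np.uint8)
k,L,S,c=cv2.connectedComponentsWithStats(m); i=1+S[1:,4].argmax(); q=C[L==i]
print(k,S[i],cv2.minAreaRect((q[:,:2]*1000).astype(np.float32)))
E
```

```text
scene post top 82 med [0.5436 0.0018 0.1818] circ [543.8   3.4] 12.1
scene knob top 47 med [ 0.5357 -0.1793  0.0751] circ [ 536.7 -179.2] 8.7
scene paddle top 30 med [ 0.5739 -0.0243  0.1768] circ [571.9 -21.8] 17.9
  ptr r 31 9 z max/med 0.1719 0.1696 brg 2.231
  ptr r 37 7 z max/med 0.1722 0.1704 brg 2.275
  ptr r 43 7 z max/med 0.1718 0.17 brg 2.233
  ptr r 49 7 z max/med 0.171 0.1709 brg 2.239
  ptr r 55 9 z max/med 0.172 0.1702 brg 2.277
  ptr r 61 6 z max/med 0.1702 0.1694 brg 2.245
  ptr r 67 27 z max/med 0.1766 0.1706 brg 2.246
  ptr r 73 19 z max/med 0.1789 0.1748 brg 2.293
top post top 74 med [0.5423 0.0033 0.1815] circ [542.8   3.1] 11.5
top knob top 23 med [ 0.5356 -0.1791  0.0751] circ [ 534.7 -179.2] 7.8
top paddle top 21 med [ 0.5691 -0.0194  0.1775] circ [571.9 -21.4] 15.9
  ptr r 31 10 z max/med 0.1716 0.1687 brg 2.234
  ptr r 37 9 z max/med 0.1711 0.1701 brg 2.256
  ptr r 43 10 z max/med 0.1711 0.1686 brg 2.264
  ptr r 49 10 z max/med 0.1732 0.1694 brg 2.243
  ptr r 55 10 z max/med 0.1718 0.1702 brg 2.255
  ptr r 61 11 z max/med 0.1717 0.1699 brg 2.261
  ptr r 67 13 z max/med 0.1758 0.1696 brg 2.27
  ptr r 73 1 z max/med 0.1749 0.1749 brg 2.235Traceback (most recent call last):
  File "<stdin>", line 20, in <module>
ValueError: attempt to get argmax of an empty sequence
```

View pics/scene_crop.png

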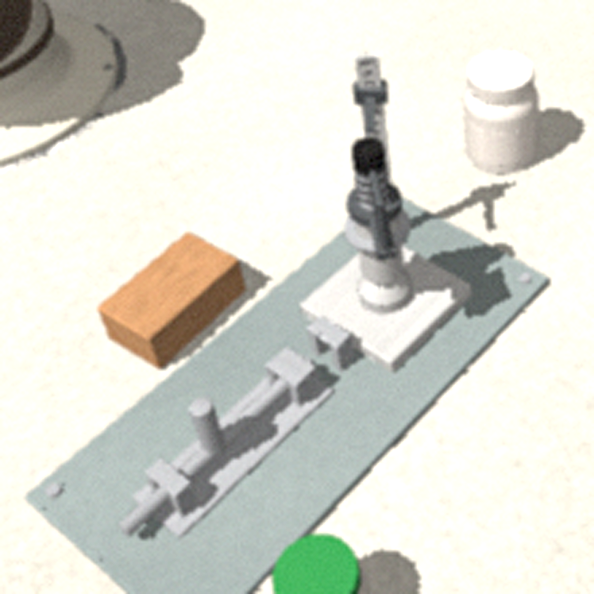

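The crop shows the bolt knob at (203,410), the keeper at (330,340), the post top at (368,155), and the pointer clip on the rule at (370,95). From the two views:

- **Post axis:** (0.543, 0.003).
- **Knob:** (0.5355, -0.179), top at 75 mm. The post top is at 182 mm. Both match the text.
- **Stand yaw:** about -0.04 rad.
- **Pointer:** about 170 mm.

The next script converts targets into tool-frame numbers.

```bash
cat >> h.py <<'E'
from scipy.spatial.transform import Rotation as Ro
def rel(p,yaw):
    s=ctrl.read_state(); R0=Ro.from_rotvec(s["tcp_rot"]); y=np.array([np.cos(yaw),np.sin(yaw),0]); z=np.array([0,0,-1.]); 
    Rt=Ro.from_matrix(np.stack([np.cross(y,z),y,z],1))
    print("shift",(R0.inv().apply(np.array(p)-s["ee_pos"])).round(4),"turn",np.degrees((R0.inv()*Rt).as_rotvec()).round(2),"yaw",round(float(np.arctan2(*R0.as_matrix()[[1,0],1])),3),"tilt",R0.as_matrix()[:,2].round(4),"t",s["t"],"F",s["force"].round(1),"q",s["joint_pos"].round(2))
E
python3 -c "
from h import *
rel([.5335,-.229,.25],-1.61)"
```

```text
shift [-0.5797 -0.6077 -0.0187] turn [-2.0000e-02  8.0000e-02  1.6226e+02] yaw 1.222 tilt [-5.e-04 -9.e-04 -1.e+00] t 0.1 F [ 0.6 -0.6  0.2] q [ 1.09  0.15  1.44 -0.    1.55 -0.13]
```

Call:
{"method": "move_arm", "body": {
  "motion": [0,-0.58,-0.608,-0.04,0,0,162,0,-0.58,-0.608,-0.04,0,0,162,0,-0.58,-0.608,-0.04,0,0,162,0,-0.58,-0.608,-0.04,0,0,162,0,-0.58,-0.608,-0.04,0,0,162]
}}

```text
t: 0.6
ee_pos: [0.2968, 0.3098, 0.2431]
tcp_rot: [1.648, 2.675, -0.0]
force: [1.1, 0.9, -0.3]
finger_gap: 0.0125
grasp_force: 0.0
```

```bash
python3 -c "
from h import *
print(ctrl.read_state()['ee_pos'])
rel([.5335,-.229,.25],-1.61)"
```

```text
[0.29682184 0.30981348 0.24306493]
shift [-0.5877 -0.0309 -0.0069] turn [0.0000e+00 1.0000e-02 1.1897e+02] yaw 0.466 tilt [-1.e-04 -2.e-04 -1.e+00] t 0.6 F [ 1.1  0.9 -0.3] q [ 0.63 -0.16  1.73 -0.    1.58  0.16]
```

Call:
{"method": "move_arm", "body": {
  "motion": [0,-0.588,-0.031,-0.01,0,0,119,0,-0.588,-0.031,-0.01,0,0,119,0,-0.588,-0.031,-0.01,0,0,119,0,-0.588,-0.031,-0.01,0,0,119,0,-0.588,-0.031,-0.01,0,0,119]
}}

```text
t: 1.1
ee_pos: [0.3987, 0.0813, 0.2475]
tcp_rot: [2.513, 1.884, 0.0]
force: [2.3, 0.9, -0.3]
finger_gap: 0.0
grasp_force: 0.0
```

```bash
python3 -c "
from h import *
print(ctrl.read_state()['ee_pos'])
rel([.5335,-.229,.20],-1.61)"
```

```text
[0.39871644 0.08126664 0.24752668]
shift [-0.26    0.2164  0.0476] turn [ 2.000e-02 -2.000e-02  7.596e+01] yaw -0.284 tilt [ 4.e-04 -0.e+00 -1.e+00] t 1.1 F [ 2.3  0.9 -0.3] q [ 0.01 -0.21  1.76 -0.    1.6   0.3 ]
```

Call:
{"method": "move_arm", "body": {
  "motion": [0,-0.26,0.216,0,0,0,76,0,-0.26,0.216,0,0,0,76,0,-0.26,0.216,0,0,0,76,0,-0.26,0.216,0,0,0,76,0,-0.26,0.216,0,0,0,76]
}}

```text
t: 1.6
ee_pos: [0.4997, -0.1476, 0.2472]
tcp_rot: [-3.029, -0.832, 0.0]
force: [0.8, 1.1, -0.3]
finger_gap: -0.0
grasp_force: 0.0
```

```bash
python3 -c "
from h import *
print(ctrl.read_state()['ee_pos'])
rel([.5335,-.229,.10],-1.61)"
```

```text
[ 0.49966993 -0.14763248  0.24724698]
shift [-0.0125  0.0872  0.1472] turn [-1.000e-02  1.000e-02  3.297e+01] yaw -1.035 tilt [-1.e-04  1.e-04 -1.e+00] t 1.6 F [ 0.8  1.1 -0.3] q [-0.44  0.03  1.53  0.    1.58  0.6 ]
```

Call:
{"method": "move_arm", "body": {
  "motion": [0,-0.0125,0.087,0,0,0,33,0,-0.0125,0.087,0.02,0,0,33,0,-0.0125,0.087,0.06,0,0,33,0,-0.0125,0.087,0.1,0,0,33,0,-0.0125,0.087,0.14,0,0,33]
}}

```text
t: 2.1
ee_pos: [0.5332, -0.2266, 0.1055]
tcp_rot: [-3.141, 0.061, 0.001]
force: [0.4, 0.2, -0.5]
finger_gap: 0.0001
grasp_force: 0.0
```

```bash
python3 - <<'E'
from h import *
print(ctrl.read_state()['ee_pos'])
rel([.5335,-.229,.05],-1.61)
p,d=eyes.snapshot("scene"); cv2.imwrite("pics/s1.png",cv2.convertScaleAbs(cv2.resize(p[150:384,50:310],None,fx=2.5,fy=2.5),alpha=1.5))
E
```

```text
[ 0.53324943 -0.22656785  0.10552282]
shift [0.0004 0.0024 0.0555] turn [-0.01  0.03  0.02] yaw -1.61 tilt [-5.e-04  3.e-04 -1.e+00] t 2.1 F [ 0.4  0.2 -0.5] q [-0.53  0.23  1.6  -0.    1.31  1.07]
```

View pics/s1.png

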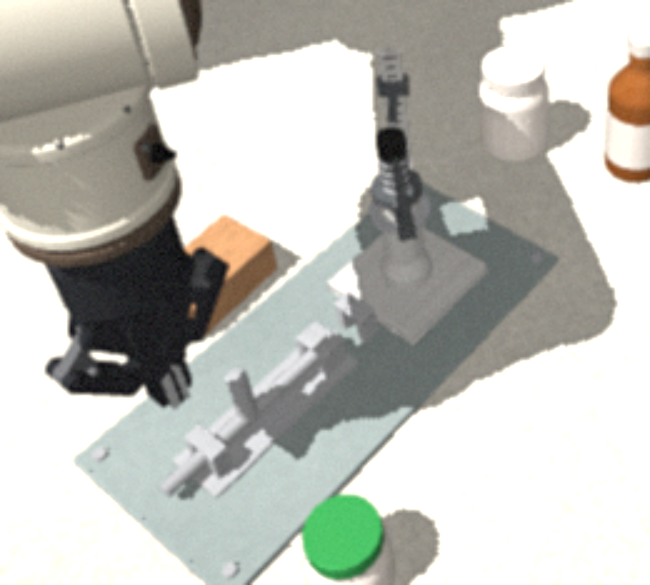

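The image shows the shut fingers at (175,385), behind the knob at (240,395) and in line with the bolt. I'll lower and then push along tool -y.

Call:
{"method": "move_arm", "body": {
  "motion": [0,0,0.002,0.03,0,0,0,0,0,0.002,0.055,0,0,0,0,0,0.002,0.055,0,0,0,0,0,-0.006,0.055,0,0,0,0,0,-0.014,0.055,0,0,0]
}}

```text
t: 2.65
ee_pos: [0.5348, -0.2122, 0.0544]
tcp_rot: [3.14, -0.052, 0.003]
force: [1.1, 0.4, 0.2]
finger_gap: 0.0003
grasp_force: 0.0
```

Call:
{"method": "move_arm", "body": {
  "motion": [0,0,-0.006,0,0,0,0,0,0,-0.012,0,0,0,0,0,0,-0.018,0,0,0,0,0,0,-0.024,0,0,0,0,0,0,-0.03,0,0,0,0]
}}

```text
t: 3.15
ee_pos: [0.5352, -0.1821, 0.0527]
tcp_rot: [3.141, -0.052, 0.001]
force: [0.7, -1.8, 0.4]
finger_gap: -0.0002
grasp_force: 1.3
```

Call:
{"method": "move_arm", "body": {
  "motion": [0,0,-0.003,0,0,0,0,0,0,-0.006,0,0,0,0,0,0,-0.008,0,0,0,0,0,0,-0.01,0,0,0,0,0,0,-0.012,0,0,0,0]
}}

```text
t: 3.65
ee_pos: [0.5355, -0.1704, 0.0524]
tcp_rot: [3.141, -0.052, -0.0]
force: [1.4, -2.5, 0.8]
finger_gap: 0.0002
grasp_force: 1.1
```

Call:
{"method": "move_arm", "body": {
  "motion": [0,0,-0.002,0,0,0,0,0,0,-0.004,0,0,0,0,0,0,-0.005,0,0,0,0]
}}

```text
t: 3.95
ee_pos: [0.5356, -0.1652, 0.0524]
tcp_rot: [-3.141, 0.052, 0.0]
force: [0.9, -2.6, 0.4]
finger_gap: -0.0001
grasp_force: 1.0
```

Call:
{"method": "move_arm", "body": {
  "motion": [0,0,-0.0015,0,0,0,0,0,0,-0.003,0,0,0,0,0,0,-0.004,0,0,0,0]
}}

```text
t: 4.25
ee_pos: [0.5357, -0.1613, 0.0524]
tcp_rot: [3.141, -0.052, -0.0]
force: [0.9, -3.0, 0.4]
finger_gap: 0.0003
grasp_force: 1.0
```

Call:
{"method": "move_arm", "body": {
  "motion": [0,0,-0.0015,0,0,0,0,0,0,-0.003,0,0,0,0,0,0,-0.003,0,0,0,0]
}}

```text
t: 4.55
ee_pos: [0.5358, -0.1582, 0.0524]
tcp_rot: [-3.141, 0.052, 0.0]
force: [0.3, 0.2, 0.2]
finger_gap: 0.0001
grasp_force: 0.4
```

Call:
{"method": "move_arm", "body": {
  "motion": [0,0,-0.0015,0,0,0,0,0,0,-0.003,0,0,0,0]
}}

```text
t: 4.75
ee_pos: [0.5359, -0.1564, 0.0525]
tcp_rot: [3.139, -0.052, 0.0]
force: [-0.6, -19.7, -2.1]
finger_gap: -0.0001
grasp_force: 9.6
```

```bash
python3 - <<'E'
from h import *
for n in("scene","top"):
    p,d=eyes.snapshot(n); C=cloud(n,d); x,y,z=C[...,0],C[...,1],C[...,2]
    m=(abs(x-.537)<.02)&(y>-.16)&(y<-.1)&(z>.05)&(z<.0785)
    q=C[m]; print(n,len(q),q.mean(0).round(4) if len(q) else 0,q.min(0),q.max(0))
print(ctrl.read_state()['ee_pos'],ctrl.read_state()['force'])
cv2.imwrite("pics/s2.png",cv2.convertScaleAbs(cv2.resize(eyes.snapshot("scene")[0][200:384,80:280],None,fx=3,fy=3),alpha=1.6))
E
```

```text
scene 119 [ 0.5431 -0.1427  0.0666] [ 0.53134285 -0.15979722  0.05063579] [ 0.54835623 -0.12950467  0.07822716]
top 1 [ 0.5311 -0.1314  0.0534] [ 0.53106539 -0.13141245  0.05337158] [ 0.53106539 -0.13141245  0.05337158]
[ 0.53590778 -0.15660247  0.05252894] [ -0.62098471 -13.81576016  -2.26779463]
```

View pics/s2.png

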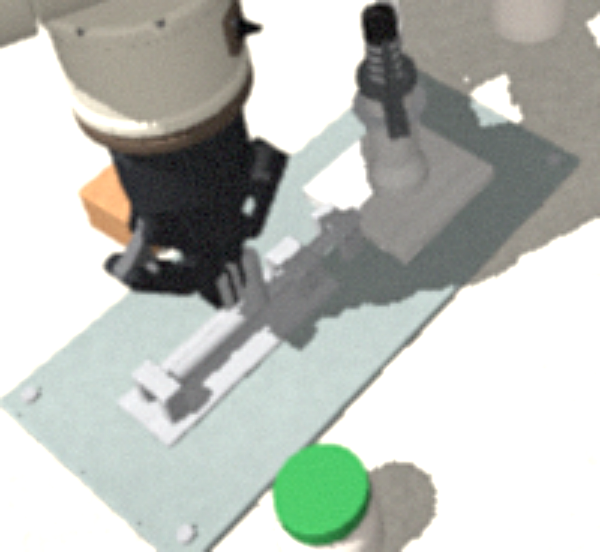

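The image shows the knob at (255,290) hard up against the inner guide, with the bolt through the keeper. The force jumped to 20 N after about 45 mm of travel, so the bolt is home. I'll back off and rise.

Call:
{"method": "move_arm", "body": {
  "motion": [0,0,0.015,0,0,0,0,0,0,0.015,-0.04,0,0,0,0.05,0,0.01,-0.09,0,0,0,0.05,0,0,-0.14,0,0,0,0.05,0,0,-0.2,0,0,0]
}}

```text
t: 5.4
ee_pos: [0.5354, -0.155, 0.2431]
tcp_rot: [-3.14, 0.051, 0.001]
force: [1.2, -0.5, -0.1]
finger_gap: 0.043
grasp_force: 0.0
```

```bash
python3 - <<'E'
from h import *
s=ctrl.read_state(); print(s['ee_pos'],s['finger_gap'])
rel([.543,.0033,.24],-1.70)
p,d=eyes.snapshot("top"); C=cloud("top",d); x,y,z=C[...,0],C[...,1],C[...,2]
for nm,m in(("knob",(abs(x-.537)<.02)&(y>-.16)&(y<-.1)&(z>.071)&(z<.079)),("post",(np.hypot(x-.543,y-.003)<.017)&(z>.1795))):
    q=C[m]; print(nm,len(q), np.median(q,0).round(4) if len(q) else 0)
E
```

```text
[ 0.53543548 -0.15498197  0.2431448 ] 0.04304746580926752
shift [ 0.0024 -0.1584  0.0033] turn [-0.04  0.03  5.53] yaw -1.603 tilt [-5.e-04  8.e-04 -1.e+00] t 5.4 F [ 1.2 -0.5 -0.1] q [-0.42  0.11  1.46  0.    1.57  1.18]
knob 32 [ 0.538  -0.1361  0.0747]
post 79 [0.5423 0.0034 0.181 ]
```

Call:
{"method": "move_arm", "body": {
  "motion": [0.05,0.002,-0.05,-0.01,0,0,5.5,0.05,0.002,-0.1,-0.01,0,0,5.5,0.05,0.002,-0.15,-0.01,0,0,5.5,0.05,0.002,-0.1584,-0.01,0,0,5.5,0.05,0.002,-0.1584,-0.005,0,0,5.5]
}}

```text
t: 5.95
ee_pos: [0.5434, 0.0039, 0.2465]
tcp_rot: [-3.135, 0.199, -0.001]
force: [0.2, 0.4, -0.2]
finger_gap: 0.0502
grasp_force: 0.0
```

```bash
python3 - <<'E'
from h import *
s=ctrl.read_state(); print(s['ee_pos'],s['finger_gap'])
rel([.5428,.0033,.138],-1.70)
E
```

```text
[0.54342225 0.00386051 0.24654334] 0.05019514138823181
shift [-0.0006  0.0007  0.1085] turn [-0.01 -0.04  0.16] yaw -1.697 tilt [ 7.e-04  1.e-04 -1.e+00] t 5.95 F [ 0.2  0.4 -0.2] q [-0.13  0.08  1.49  0.    1.58  1.56]
```

Call:
{"method": "move_arm", "body": {
  "motion": [0.05,-0.0005,0.0007,0.03,0,0,0,0.05,-0.0005,0.0007,0.055,0,0,0,0.05,-0.0005,0.0007,0.08,0,0,0,0.05,-0.0005,0.0007,0.095,0,0,0,0.05,-0.0005,0.0007,0.105,0,0,0]
}}

```text
t: 6.45
ee_pos: [0.5421, 0.0006, 0.1394]
tcp_rot: [3.135, -0.205, -0.003]
force: [0.9, 0.2, -0.2]
finger_gap: 0.0498
grasp_force: 0.0
```

Call:
{"method": "move_arm", "body": {
  "motion": [0.05,0,0,0.001,0,0,0,0.05,0,0,0.001,0,0,0]
}}

```text
t: 6.65
ee_pos: [0.5428, 0.0014, 0.1406]
tcp_rot: [3.135, -0.204, 0.0]
force: [0.2, -0.6, 0.4]
finger_gap: 0.0502
grasp_force: 0.0
```

```bash
python3 - <<'E'
from h import *
s=ctrl.read_state(); print(s['ee_pos'],s['finger_gap'])
rel([.5428,.0033,.138],-1.70)
p,d=eyes.snapshot("scene");cv2.imwrite("pics/s3.png",cv2.convertScaleAbs(cv2.resize(p[130:300,130:290],None,fx=3.5,fy=3.5),alpha=1.8))
E
```

```text
[0.54282792 0.00143401 0.14056418] 0.050194639331785786
shift [-0.0003 -0.0018  0.0026] turn [ 0.01 -0.01 -0.04] yaw -1.701 tilt [ 2.e-04 -2.e-04 -1.e+00] t 6.65 F [ 0.2 -0.6  0.4] q [-0.14  0.13  1.64 -0.    1.37  1.56]
```

View pics/s3.png

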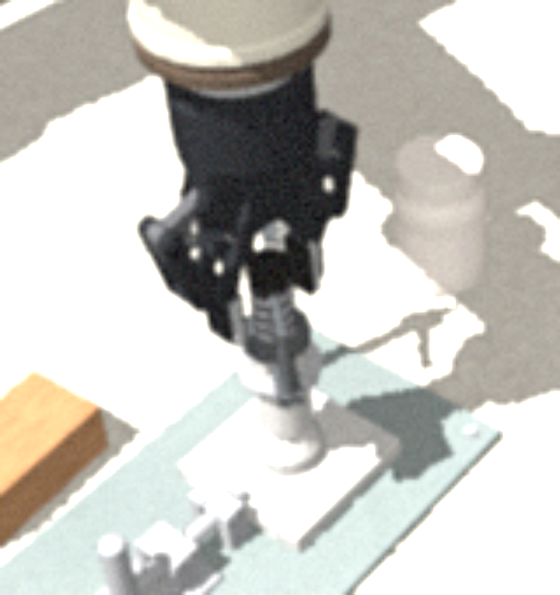

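The image shows the open fingers straddling the black post at (270,270), with the paddle clear on the right. I'll centre, lower 2 mm and close.

Call:
{"method": "move_arm", "body": {
  "motion": [0.05,-0.0003,-0.0018,0.002,0,0,0,0,-0.0003,-0.0018,0.002,0,0,0,0,-0.0003,-0.0018,0.002,0,0,0,0,-0.0003,-0.0018,0.002,0,0,0,0,-0.0003,-0.0018,0.002,0,0,0]
}}

```text
t: 7.2
ee_pos: [0.5427, 0.0044, 0.1387]
tcp_rot: [-3.135, 0.202, -0.001]
force: [-1.4, 5.8, 5.3]
finger_gap: 0.0229
grasp_force: 59.0
```

Call:
{"method": "move_arm", "body": {
  "motion": [0,0,0,0,0,0,0,0,0,0,0,0,0,0]
}}

```text
t: 7.4
ee_pos: [0.5427, 0.0044, 0.1387]
tcp_rot: [-3.135, 0.202, -0.001]
force: [-0.3, 5.7, 6.2]
finger_gap: 0.0228
grasp_force: 59.0
```

Call:
{"method": "move_arm", "body": {
  "motion": [0,0,-0.001,-0.005,0,0,0,0,0,-0.001,-0.013,0,0,0,0,0,-0.001,-0.021,0,0,0,0,0,-0.001,-0.029,0,0,0,0,0,-0.001,-0.037,0,0,0]
}}

```text
t: 7.9
ee_pos: [0.5426, 0.0045, 0.1751]
tcp_rot: [3.134, -0.203, -0.001]
force: [3.2, -4.1, -5.5]
finger_gap: 0.0229
grasp_force: 59.0
```

Call:
{"method": "move_arm", "body": {
  "motion": [0,0,0,-0.008,0,0,0,0,0,0,-0.014,0,0,0,0,0,0,-0.02,0,0,0,0,0,0,-0.025,0,0,0,0,0,0,-0.025,0,0,0]
}}

```text
t: 8.4
ee_pos: [0.5427, 0.0045, 0.201]
tcp_rot: [3.134, -0.203, 0.0]
force: [1.0, -4.8, -4.2]
finger_gap: 0.0227
grasp_force: 59.2
```

```bash
cat > m.py <<'E'
from h import *
A=[]
for n in("scene","top"):
  for k in range(4):
    p,d=eyes.snapshot(n); C=cloud(n,d); A.append(C)
  p_=p
  C=np.median(np.array(A[-4:]),0); x,y,z=C[...,0]-.5428,C[...,1]-.0038,C[...,2]
  r=np.hypot(x,y); b=np.arctan2(y,x)
  pt=(r>.034)&(r<.062)&(abs(b-2.26)<.12)&(z>.155)&(z<.185)
  fl=(r>.015)&(r<.0265)&(z>.145)&(z<.183)
  for nm,m in(("ptr",pt),("flange",fl)):
    q=np.sort(C[m][:,2]); print(n,nm,len(q),(np.percentile(q,[10,25,50,75,90]).round(4)) if len(q) else 0)
s=ctrl.read_state(); print(s['t'],s['ee_pos'],s['force'],s['finger_gap'])
cv2.imwrite("pics/last_scene.png",cv2.convertScaleAbs(cv2.resize(eyes.snapshot("scene")[0][130:290,140:280],None,fx=4,fy=3.7,interpolation=cv2.INTER_CUBIC),alpha=1.8))
E
python3 m.py
```

```text
scene ptr 0 0
scene flange 205 [0.1577 0.1634 0.164  0.165  0.1727]
top ptr 0 0
top flange 72 [0.1617 0.1623 0.1629 0.1635 0.164 ]
8.8 [0.54264683 0.00447246 0.20038661] [ 0.93765481 -4.57303836 -5.18834358] 0.022714915426698862
```

View pics/last_scene.png

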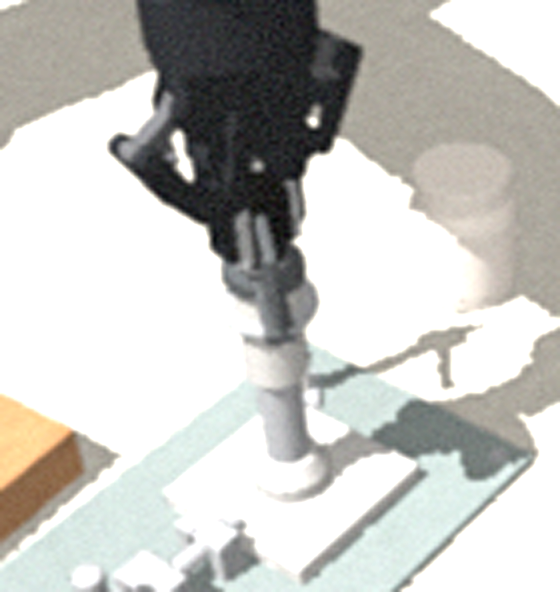

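The image shows the fingers holding the post at (255,240) and the flange raised at (262,275). Its depth of 0.163–0.164 for the top face agrees with the 61.7 mm rise. The hand now hides the pointer, so I'll refine its height from the saved first pictures.

```bash
python3 - <<'E'
from h import *
for n in("scene","top"):
    a=np.load(n+".npz"); p,d=a["p"],a["d"]; C=cloud(n,d); x,y,z=C[...,0]-.5428,C[...,1]-.0038,C[...,2]
    r=np.hypot(x,y); b=np.arctan2(y,x); g=p.mean(2)
    m=(r>.033)&(r<.064)&(abs(b-2.26)<.15)&(z>.155)&(z<.185)&(d>0)
    q=C[m]; lat=(r*np.sin(b-2.26))[m]*1000
    for l in range(-5,6,1):
        k=(lat>=l)&(lat<l+1)
        if k.any(): print(n,"lat",l,k.sum(),"z",(q[k,2].mean()*1000).round(2),"sd",(q[k,2].std()*1000).round(2),"grey",g[m][k].mean().round(0))
    print(n,len(q),"mean z",q[:,2].mean())
    for nm,mm,zz in(("post",(np.hypot(x,y)<.009)&(z>.176),.182),("table",(x>.12)&(x<.2)&(abs(y)<.05)&(z<.01),0),("plate",(x>.05)&(x<.08)&(abs(y+.1)<.05)&(z<.016),.008)):
        print("  ",nm,"bias mm",((C[mm][:,2].mean()-zz)*1000).round(2),"sd",(C[mm][:,2].std()*1000).round(2))
    # line midpoint by dark pixels for two view triangulation at r~48mm
    print(n,"px centroid u,v",np.argwhere(m)[:,::-1].mean(0), "proj of mid(.1695):",proj(n,np.array([.5428+.0485*np.cos(2.26),.0038+.0485*np.sin(2.26),.1695])))
E
```

```text
scene lat -4 8 z 170.13 sd 0.79 grey 72.0
scene lat -3 2 z 169.17 sd 0.17 grey 69.0
scene lat -2 6 z 170.77 sd 0.68 grey 70.0
scene lat -1 3 z 167.98 sd 0.74 grey 66.0
scene lat 0 7 z 170.52 sd 1.22 grey 67.0
scene lat 1 3 z 169.34 sd 0.59 grey 69.0
scene lat 2 5 z 170.49 sd 0.93 grey 83.0
scene lat 3 5 z 169.75 sd 0.98 grey 77.0
scene 39 mean z 0.17002163239352652
   post bias mm 0.07 sd 0.83
   table bias mm 0.17 sd 1.22
   plate bias mm 0.06 sd 1.16
scene px centroid u,v [206.48717949 193.41025641] proj of mid(.1695): (np.float64(206.50770633177996), np.float64(193.00460442028327))
top lat -5 1 z 167.91 sd 0.0 grey 41.0
top lat -4 7 z 169.66 sd 1.8 grey 44.0
top lat -3 5 z 169.17 sd 0.51 grey 41.0
top lat -2 7 z 169.55 sd 1.62 grey 41.0
top lat -1 6 z 169.66 sd 1.35 grey 40.0
top lat 0 8 z 169.22 sd 1.45 grey 41.0
top lat 1 5 z 169.11 sd 1.58 grey 40.0
top lat 2 6 z 169.39 sd 1.02 grey 48.0
top lat 3 7 z 169.61 sd 1.86 grey 67.0
top 52 mean z 0.16940605824510507
   post bias mm -0.9 sd 1.45
   table bias mm -0.83 sd 2.01
   plate bias mm -0.76 sd 1.87
top px centroid u,v [297.25       216.46153846] proj of mid(.1695): (np.float64(297.2085816767635), np.float64(216.536966792986))
```

The bias-corrected pointer top face is 170.2–170.4 mm, so its middle is at about 168.8 mm. The leg has to rise about 7 mm more, to a TCP z of about 0.2075. Then I'll pause.

Call:
{"method": "move_arm", "body": {
  "motion": [0,0,0,-0.003,0,0,0,0,0,0,-0.006,0,0,0,0,0,0,-0.007,0,0,0,0,0,0,-0.007,0,0,0,0,0,0,-0.007,0,0,0]
}}

```text
t: 9.35
ee_pos: [0.5427, 0.0045, 0.2074]
tcp_rot: [3.134, -0.203, 0.0]
force: [0.2, -5.5, -5.0]
finger_gap: 0.0229
grasp_force: 59.2
```

```bash
sed -i 's/last_scene/ls2/; s/z>.145)&(z<.183)/z>.158)\&(z<.183)/' m.py; python3 m.py
```

```text
scene ptr 0 0
scene flange 179 [0.1699 0.1705 0.171  0.1716 0.1774]
top ptr 0 0
top flange 70 [0.1684 0.169  0.1699 0.1703 0.171 ]
9.75 [0.54265522 0.00449496 0.20740837] [ 0.51619973 -4.85313163 -3.40398673] 0.022641805595005716
```

The flange middle measures 168.8 mm, level with the pointer. I'll pause a moment and then sweep counterclockwise (tool -z).

Call:
{"method": "move_arm", "body": {
  "motion": [0,0,0.0004,0,0,0,0,0,0,0.0004,0,0,0,0,0,0,0.0004,0,0,0,0,0,0,0.0004,0,0,0,0,0,0,0.0004,0,0,0,0]
}}

```text
t: 10.3
ee_pos: [0.5426, 0.0045, 0.2072]
tcp_rot: [3.135, -0.203, -0.0]
force: [1.9, -4.1, -4.3]
finger_gap: 0.023
grasp_force: 59.4
```

Call:
{"method": "move_arm", "body": {
  "motion": [0,0,0,0,0,0,-5,0,0,0,0,0,0,-10,0,0,0,0,0,0,-15,0,0,0,0,0,0,-20,0,0,0,0,0,0,-25]
}}

```text
t: 10.8
ee_pos: [0.5426, 0.0044, 0.2072]
tcp_rot: [3.103, 0.486, -0.0]
force: [1.9, -5.2, -4.9]
finger_gap: 0.023
grasp_force: 60.5
```

Call:
{"method": "move_arm", "body": {
  "motion": [0,0,0,0,0,0,-4,0,0,0,0,0,0,-8,0,0,0,0,0,0,-12,0,0,0,0,0,0,-16,0,0,0,0,0,0,-20]
}}

```text
t: 11.3
ee_pos: [0.5427, 0.0044, 0.2072]
tcp_rot: [2.972, 1.016, -0.0]
force: [2.5, -4.9, -4.4]
finger_gap: 0.0226
grasp_force: 60.5
```

```bash
python3 -c "
from h import *
s=ctrl.read_state(); print(s['ee_pos'],s['ft_torque'])
rel([.5428,.004,.2074],-.3)"
```

```text
[0.5426638  0.00438664 0.20722758] [-0.7083514  -0.34722944 -0.09321387]
shift [-0.0001  0.0004 -0.0002] turn [ 1.000e-02  2.000e-02 -3.506e+01] yaw -0.912 tilt [-0.e+00 -4.e-04 -1.e+00] t 11.3 F [ 2.5 -4.9 -4.4] q [-0.13  0.09  1.55 -0.    1.5   0.78]
```

Call:
{"method": "move_arm", "body": {
  "motion": [0,0,0,-0.0002,0,0,-5,0,0,0,-0.0002,0,0,-10,0,0,0,-0.0002,0,0,-15,0,0,0,-0.0002,0,0,-20,0,0,0,-0.0002,0,0,-25]
}}

```text
t: 11.8
ee_pos: [0.5427, 0.0043, 0.2074]
tcp_rot: [2.681, 1.636, -0.0]
force: [2.7, -6.3, -5.1]
finger_gap: 0.0223
grasp_force: 62.6
```

```bash
python3 -c "
from h import *
s=ctrl.read_state(); print(s['ee_pos'],s['ft_torque'],s['joint_torque'][5])
rel([.5428,.004,.2074],-.3)"
```

```text
[0.54270018 0.00432224 0.20735766] [-1.1053706  -0.53426579 -0.26083233] 2.699843645095825
shift [-0.0002  0.0002 -0.    ] turn [ 1.000e-02  3.000e-02 -1.002e+01] yaw -0.475 tilt [ 0.e+00 -5.e-04 -1.e+00] t 11.8 F [ 2.7 -6.3 -5.1] q [-0.13  0.09  1.55 -0.    1.5   0.34]
```

Call:
{"method": "move_arm", "body": {
  "motion": [0,0,0,0,0,0,-2,0,0,0,0,0,0,-4,0,0,0,0,0,0,-6]
}}

```text
t: 12.1
ee_pos: [0.5427, 0.0039, 0.2074]
tcp_rot: [2.594, 1.77, -0.001]
force: [4.1, -7.5, -5.6]
finger_gap: 0.0222
grasp_force: 77.1
```

```bash
python3 -c "
from h import *
s=ctrl.read_state(); print(s['ee_pos'],s['ft_torque'],s['joint_torque'][5])
rel([.5428,.004,.2074],-.3)"
```

```text
[0.54274513 0.00393588 0.20738833] [-1.3519381  -0.56985351 -1.24731273] -0.12193225789815187
shift [ 0.0001  0.     -0.    ] turn [ 0.03  0.06 -4.2 ] yaw -0.373 tilt [ 2.0e-04 -1.1e-03 -1.0e+00] t 12.1 F [ 4.1 -7.5 -5.6] q [-0.13  0.09  1.55 -0.    1.5   0.24]
```

```bash
python3 - <<'E'
from h import *
for n in("scene","top"):
    Cs=[]
    for k in range(2):
        p,d=eyes.snapshot(n); C=cloud(n,d); x,y,z=C[...,0]-.5428,C[...,1]-.0038,C[...,2]
        r=np.hypot(x,y); m=(r>.03)&(r<.058)&(z>.198)&(z<.243)&(abs(np.arctan2(y,x)-.1)<1.2)&(d>0)
        Cs.append(np.c_[np.arctan2(y[m],x[m]),r[m],z[m],p.mean(2)[m]])
    q=np.vstack(Cs); h,e=np.histogram(q[:,0],np.arange(-1.1,1.31,.1)); print(n,len(q),dict(zip(e[:-1].round(1).tolist(),h.tolist())))
    k=q[:,1]>.044; h,e=np.histogram(q[k,0],np.arange(-1.1,1.31,.1)); print("  r>44",h.tolist())
    cv2.imwrite(f"pics/{n}4.png",cv2.convertScaleAbs(cv2.resize(p[130:290,140:280] if n=="scene" else p[140:260,260:400],None,fx=4,fy=4,interpolation=cv2.INTER_CUBIC)[:600],alpha=1.8))
s=ctrl.read_state(); print(s['t'],s['ee_pos'],s['ft_torque'])
E
```

```text
scene 512 {-1.1: 0, -1.0: 0, -0.9: 0, -0.8: 0, -0.7: 0, -0.6: 0, -0.5: 0, -0.4: 0, -0.3: 0, -0.2: 0, -0.1: 1, 0.0: 25, 0.1: 456, 0.2: 30, 0.3: 0, 0.4: 0, 0.5: 0, 0.6: 0, 0.7: 0, 0.8: 0, 0.9: 0, 1.0: 0, 1.1: 0, 1.2: 0}
  r>44 [0, 0, 0, 0, 0, 0, 0, 0, 0, 0, 0, 3, 234, 28, 0, 0, 0, 0, 0, 0, 0, 0, 0, 0]
top 0 {-1.1: 0, -1.0: 0, -0.9: 0, -0.8: 0, -0.7: 0, -0.6: 0, -0.5: 0, -0.4: 0, -0.3: 0, -0.2: 0, -0.1: 0, 0.0: 0, 0.1: 0, 0.2: 0, 0.3: 0, 0.4: 0, 0.5: 0, 0.6: 0, 0.7: 0, 0.8: 0, 0.9: 0, 1.0: 0, 1.1: 0, 1.2: 0}
  r>44 [0, 0, 0, 0, 0, 0, 0, 0, 0, 0, 0, 0, 0, 0, 0, 0, 0, 0, 0, 0, 0, 0, 0, 0]
12.3 [0.5427608  0.00396329 0.20737256] [-1.28317775 -0.56386319 -1.18208339]
```

View pics/scene4.png

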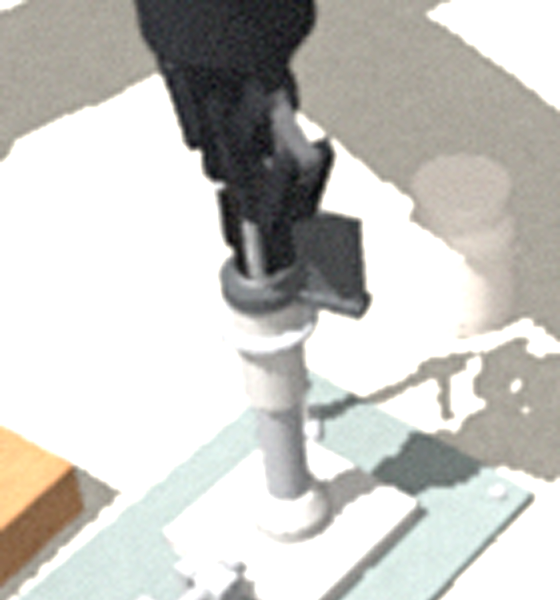

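View pics/top4.png

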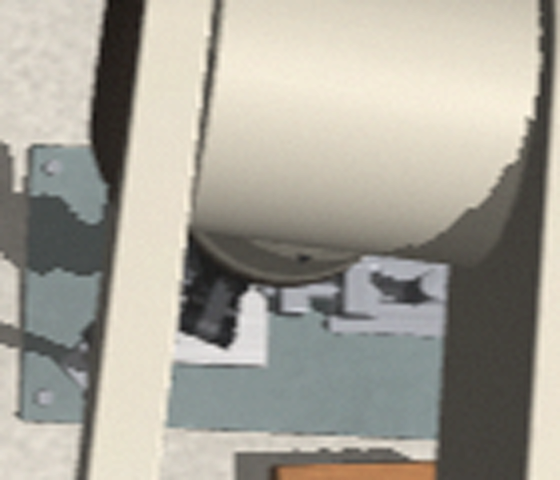

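The scene view shows the paddle at (335,265) swung round. The visible face bears 0.16 rad, and adding its half thickness puts the lever centre at about 0.22, which is closed. The moment jumped to 1.2 N m, so it is against its stop. I'll check the flange height once more and hand in if it is good.

```bash
python3 - <<'E'
from h import *
exec(open("m.py").read().replace("from h import *",""))
C=np.median(np.array(A[:4]),0); x,y,z=C[...,0]-.5428,C[...,1]-.0038,C[...,2]; r=np.hypot(x,y)
m=(r>.016)&(r<.0265)&(z>.16)&(z<.178)&(np.arctan2(y,x)<-.6)
zt=np.median(z[m]); print(m.sum(),zt)
if .169<zt<.1725 and .2068<s['ee_pos'][2]<.208: print(hand_in())
E
```

```text
scene ptr 0 0
scene flange 237 [0.1694 0.1703 0.171  0.1742 0.1795]
top ptr 0 0
top flange 14 [0.1687 0.1691 0.1698 0.1704 0.171 ]
12.7 [0.54276142 0.00395357 0.20739524] [ 3.30466473 -7.89805717 -5.18807522] 0.022765363350087442
122 0.17079756965592732
the job is handed in; nothing more can be done
None
```

I handed the job in with the bolt home, the leg held by its post with the flange at about 168.8 mm (the height I measured for the pointer, which the hand later hid) and the lever fully closed.

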